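# Close up the desk book rack

## Task

On the desk rack, press the spring button behind the sliding bookend, slide the bookend along the tube towards the pocket books and let the button pop fully up through the last hole the bookend can reach before it would push the books, so that it stands locked close to them. Work gently, never pressing or pushing anything harder than about 25 newtons, do not shove the books, and leave the other things on the desk alone.

Things in the scene. Friction and masses are not known exactly. Their poses are not given: they have to be found in the camera images.
- rack: fixed book rack: wooden board 200 x 360 x 18 mm, origin under its centre; y runs along it from the bookend towards the books. At x = -75 mm a steel tube lies along y, 36 mm wide, 330 mm or more long, its top at z = 48 mm. The 4 mm thick tube top has a 9 mm slot along y with six 18 mm square holes, unevenly spaced 24 to 36 mm apart, 30 on average.
- divider (a joint): travel of the sliding bookend, m, growing towards the books (+y of the rack). About 0 = locked in the starting hole; the next holes lie at 0.030, 0.060, 0.090 and 0.120, but each up to 3.5 mm off these: they must be found by feel or sight. Play in a hole: 1.5 mm either way. Friction of the slide about 1 N, and 2 to 5 N more while the button rubs under the tube top.
- bookend_front (a point): centre of the bookend's flat front face, the one that looks at the books (+y of the rack). The bookend is an upright wooden plate 12 mm thick, its top at 106 mm above the desk, that reaches from over the tube across the board.
- bookend_back (a point): point on the bookend's flat back face (looks to -y of the rack), over the middle of the tube and 81 mm above the desk; the plate over the tube covers 56 to 106 mm above the desk and 15 mm to the robot's side of this point. This is the face to push.
- button (a joint): how far the button is pressed, m: 0 = up, its 15 mm square steel collar standing 2 mm proud in a hole; from 0.006 the collar is clear and the bookend can slide; 0.0075 = hard stop. Let go between holes it stays at 0.006 until it reaches a hole, pops up to 0 and locks; kept pressed, it passes holes. Spring: 3 N up, 7 N at 0.006, 8 N at the stop.
- button_top (a point): centre of the top face of the button's black thumb pad, 24 mm across the tube and 27 mm along it, that lies level right behind the bookend; 63 mm above the desk when up. The bookend's back face is 16 mm from this point towards the books. Pad and bookend travel together along the tube.
- book_a: the pocket book nearest the bookend, loose, upright, 125 mm deep, 24 mm thick along y, 80 mm high; origin at the centre of its underside, y along the rack: its near face lies 12 mm from the origin towards the bookend. Two more such books stand behind it.
- book_b: second pocket book, same size and origin as the first
- book_c: third pocket book, same size and origin as the first, standing 6 mm before the fixed wooden end block
- tissue_box: bystander: brown box 115 x 115 x 120 mm, loose; origin under its centre
- mug: bystander: white mug, 80 mm across, 90 mm high, loose; origin under its centre
- paperweight: bystander: brass paperweight, 68 mm across, 48 mm high, loose; origin under its centre
Not all that is in view belongs to the job. What is shaped like the book_a but turquoise or yellow is not meant.

How it is judged:
By the outcome, as a careful person would: the job done as asked, in the order asked, and still so for the second after the job is handed in, with the robot touching nothing.
It also fails if it takes over 40 s, if anything falls off the work surface, if the arm or the gripper's body presses on something with over 40 N, if the wrist force passes 120 N, or if a joint passes its speed limit or range.

## Robot

A 7-joint arm with a two-finger parallel gripper is mounted at the origin on the work surface. World frame = base frame: x ahead of the robot, y to its left, z up, the work surface at z = 0. Lengths are in m, angles in rad, forces in N, time in s.
With the tool pointing down it reaches from about 0.4 to 0.85 m from the base axis. Payload 4.5 kg.
Tool frame: the origin (TCP) lies where the fingers leave the gripper's body, on its centre line; the fingertips stand 64 mm ahead of it and the grasp point (between the pads) lies 45 mm ahead of it; z points along the fingers, y is the line along which they close (so a half turn about z gives the same grasp; the last joint's range is limited). The gripper opens to 88 mm and grips with 3 to 60 N. Pads are 18 mm wide; open, the fingers measure 123 mm over their backs; the gripper's body (75 mm by 187 mm) begins 45 mm behind the grasp point.
Start: joints at [-1.221, 0.689, -0.195, 1.565, 0.157, 0.902, -0.215], TCP at [0.194, 0.594, 0.303] pointing down, gripper open.
Joint ranges: [-3.01, 3.01], [-0.46, 2.08], [-1.47, 1.51], [0.13, 2.56], [-1, 4.14], [0.04, 2.09], [-2.66, 2.66]. Speed limits (rad/s): [2.57, 2.57, 3.14, 3.14, 3.14, 3.14, 3.14].

## Interface

Orientations are given as a unit quaternion [x, y, z, w].
In Python, from plant import r gives the robot as it stands.
- The arm moves only by the tool play_rows, never from a script. Its arguments are lists of equal length, an entry for each row: "translation": the shift along the tool's x, y, z in m, a list of three; "delta_rot": the turn, a rotation vector about the tool's x, y, z in degrees, a list of three; "grip": the opening, from -1 (shut) to 1 (fully open). In form: {"translation": [[x, y, z], ...], "delta_rot": [[rx, ry, rz], ...], "grip": [grip, ...]}. A call has 1 to 20 rows; each row shifts and turns the commanded pose from where the row before left it, along the tool's axes as they then stand; what a row does not reach is not made up. A row lasts 1/8 s, in which the tool goes at most 62.5 mm and 10.7 degrees, less where a joint would pass 70% of its speed; a pose out of reach is approached as far as the arm can. A call with a gripper value outside its range is refused whole. The fingers move at their own pace and stop on an object; "squeeze" is the grip in N (left out, the last holds). Time passes only in rows, so rows that do not move let the fingers close. It gives the time, the measured TCP pose, the force, the opening and the grip force at its end, in the units of the state.
- r.get_state(): the state, without advancing time (a new reading comes with each control period).
- r.snapshot(name): name is "scene" or "side" or "wrist"; returns the picture (420x560x3 uint8, blue, green, red); there is no depth.
- r.get_calibration(name): a dict with "intrinsics" (3x3 intrinsics, pixels), "eye" and "rotation" of the camera in the world. Camera axes: x right, y up, looking along -z (the intrinsics and any distortion apply to the point x, -y, -z); pixel columns grow to the right and rows downward; lengths in m; the calibration is good to about 2 mm. The wrist camera is an equidistant fisheye: a pixel r from the principal point sees the ray r / f radians off the axis. A picture is of the moment at which its call begins: read the wrist's pose just before it. get_calibration takes no time and is no camera call; for the wrist camera it gives the pose at the moment of the call.
- r.finish_job(): hands the job in; it is judged then, once.
Trained networks look in the newest picture that a camera, given by its name, has taken for a name from the list of things; names that differ only in an ending like _2 or _b are one class to them, and where a whole thing is asked for, a point or a joint stands for the part that bears it (a point fixed in the world has none). Each returns a list of dicts, best first, with "confidence" (0 to 1); they miss things now and then, are a little off and sometimes report something else, mostly with a low value. They report only what shows in the picture. A call takes as long as a camera call. They do not tell look-alikes from the thing itself.
- r.look_for(camera, target): "point" ([x, y, z] in m, in world coordinates, good to about 4 mm: the middle of the surface that is visible of it).
- r.silhouettes(camera, target): "pixels" (420x560 bool, what is visible of it).
The state is a dict: "clock": time; "q": joint angles; "qd": joint speeds; "joint_torque": joint torques, N m; "tool_pos": TCP position; "eef_rot": TCP orientation; "contact_force": force on the tool from outside, world axes, zero at the start; "moment": the same for the moment, N m; "opening": opening from 0.0 (shut) to 1.0 (fully open); "finger_force": force on a finger pad.
Only numpy, scipy, OpenCV 4.12 (cv2) and the standard library are available. Lean on these libraries where they do the work, as an engineer would, in place of code of your own. Each camera call takes 0.05 s, during which the arm holds its last target. There are 200 camera calls.

## Working session

There is one attempt and no reset: what is moved stays moved. The work goes in short steps, Python scripts to look and compute and a tool call to move; the robot and the scene stay as the last step left them, time stands still between calls to the robot, and variables do not carry over. Pictures are saved under pics/ and viewed, at most 10 in all, crops included, and the job is handed in when it is done.

Besides the shell and the picture viewer there is one more tool, called after "Emit:" as name(argument=value, ...), one argument or row to a line, values as JSON. play_rows: Moves the arm, as the interface text tells. Its arguments: {"type":"object","properties":{"translation":{"type":"array","items":{"type":"array","items":{"type":"number"}}},"delta_rot":{"type":"array","items":{"type":"array","items":{"type":"number"}}},"grip":{"type":"array","items":{"type":"number"}},"squeeze":{"type":"number"}},"required":["translation","delta_rot","grip"]}

```bash
mkdir -p pics; cat > h.py <<'E'
from plant import r
import numpy as np, cv2
def snap(c,n):
    im=r.snapshot(c); cv2.imwrite(f'pics/{n}.png',im); return im
def proj(c,p,cal=None):
    k=cal or r.get_calibration(c); K=np.array(k['intrinsics']);R=np.array(k['rotation']);e=np.array(k['eye'])
    q=R.T@(np.array(p)-e); v=np.array([q[0],-q[1],-q[2]]); h=K@(v/v[2]); return h[:2]
def ray(c,uv,cal=None):
    k=cal or r.get_calibration(c); K=np.array(k['intrinsics']);R=np.array(k['rotation']);e=np.array(k['eye'])
    if c=='wrist':
        x=(uv[0]-K[0,2])/K[0,0];y=(uv[1]-K[1,2])/K[1,1];t=np.hypot(x,y)
        v=np.array([x/t*np.sin(t),y/t*np.sin(t),np.cos(t)]) if t>1e-9 else np.array([0,0,1.])
    else: v=np.linalg.inv(K)@[uv[0],uv[1],1]
    d=R@np.array([v[0],-v[1],-v[2]]); return e,d/np.linalg.norm(d)
def onz(c,uv,z,cal=None):
    e,d=ray(c,uv,cal); return e+d*(z-e[2])/d[2]
E
python3 - <<'E'
from h import *
s=r.get_state();print(s)
a=snap('scene','scene0');b=snap('side','side0')
for c in('scene','side'):
    print(c,r.get_calibration(c))
    for t in('rack','bookend_front','bookend_back','button_top','book_a','mug','tissue_box','paperweight'):
        print(t,[(np.round(d['point'],3).tolist(),round(d['confidence'],2)) for d in r.look_for(c,t)])
cv2.imwrite('pics/both.png',cv2.resize(np.vstack([a,b]),(560,840))[:, :])
E
```

```text
{'clock': 0.0, 'q': array([-1.22119394,  0.68996184, -0.19447914,  1.56634674,  0.15732388,
        0.90249388, -0.21512282]), 'qd': array([ 0.00134539, -0.00230417, -0.00079236, -0.00097468,  0.0006231 ,
        0.00223501,  0.00074941]), 'joint_torque': array([ 2.40330337e-04, -5.27558792e+01, -1.26670238e+00, -1.53428364e+01,
       -5.26233867e-02,  6.40137776e-03,  1.66007126e-04]), 'tool_pos': array([0.19401292, 0.59358319, 0.30192215]), 'eef_rot': array([ 1.57221184e-01,  9.87562997e-01, -9.07461100e-04, -5.61724983e-05]), 'contact_force': array([-0.00423251, -0.08381874,  0.66354356]), 'moment': array([ 0.00324453,  0.00197914, -0.01466719]), 'finger_force': 0.0, 'opening': 0.9993189645129398}
scene {'intrinsics': array([[409.95623128,   0.        , 281.82633582],
       [  0.        , 409.95623128, 208.35891891],
       [  0.        ,   0.        ,   1.        ]]), 'eye': array([0.9722302 , 0.64930207, 0.79918402]), 'rotation': array([0.10050369, 0.36182384, 0.89226307, 0.25069731])}
rack [([0.607, 0.093, 0.02], 0.68)]
bookend_front []
bookend_back [([0.554, -0.085, 0.078], 
[... 534 characters left out ...]
[  0.        ,   0.        ,   1.        ]]), 'eye': array([ 0.13466187, -0.80869806,  0.8589092 ]), 'rotation': array([ 0.41325108, -0.10399108, -0.23076258,  0.87473312])}
rack [([0.545, -0.102, 0.019], 0.94)]
bookend_front [([0.549, -0.094, 0.07], 0.75)]
bookend_back [([0.549, -0.092, 0.071], 0.79), ([0.457, -0.389, 0.053], 0.39), ([0.486, -0.098, 0.063], 0.33)]
button_top []
book_a [([0.605, -0.027, 0.085], 0.81), ([0.346, -0.079, 0.058], 0.71), ([0.604, 0.01, 0.098], 0.7), ([0.832, -0.113, 0.05], 0.7), ([0.608, 0.032, 0.094], 0.66)]
mug [([0.456, -0.389, 0.054], 0.83), ([0.549, -0.092, 0.069], 0.34)]
tissue_box [([0.498, 0.377, 0.096], 0.72)]
paperweight [([0.613, -0.389, 0.018], 0.55)]
```

View pics/scene0.png

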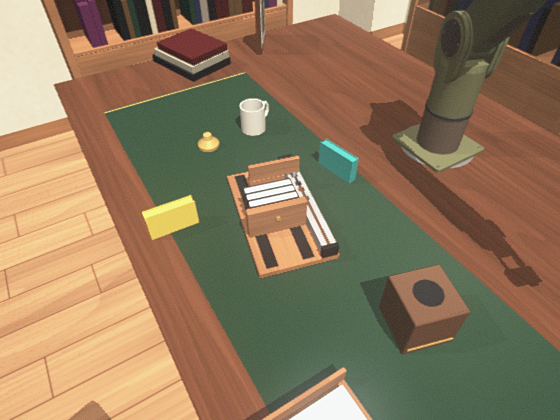

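View pics/side0.png

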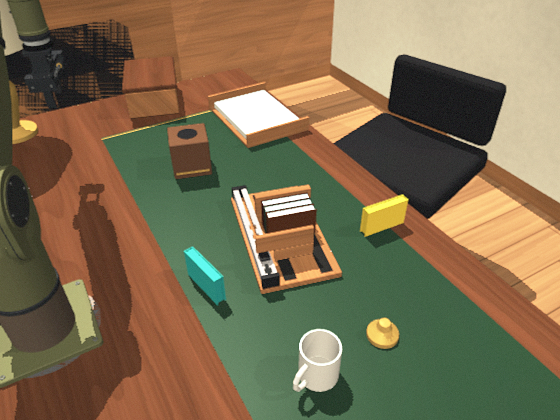

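```bash
sed -i "s/R=np.array(k\['rotation'\])/R=Rot.from_quat(k['rotation']).as_matrix()/; s/^import numpy.*/&\nfrom scipy.spatial.transform import Rotation as Rot/" h.py
python3 - <<'E'
from h import *
a=cv2.imread('pics/scene0.png')[145:285,215:350];b=cv2.imread('pics/side0.png')[175:300,220:350]
cv2.imwrite('pics/crop.png',np.hstack([cv2.resize(a,(400,600),interpolation=2),cv2.resize(b,(400,600),interpolation=2)]))
for c,p in(('scene',[.465,-.363,.061]),('side',[.456,-.389,.054]),('side',[.549,-.094,.07]),('scene',[.554,-.085,.078]),('scene',[.62,0,.094])):print(proj(c,p))
E
```

```text
[253.23469978 116.05843075]
[320.88598243 360.64399733]
[285.70107911 244.82613676]
[273.2198345 169.6443085]
[267.59320938 192.77201238]
```

View pics/crop.png

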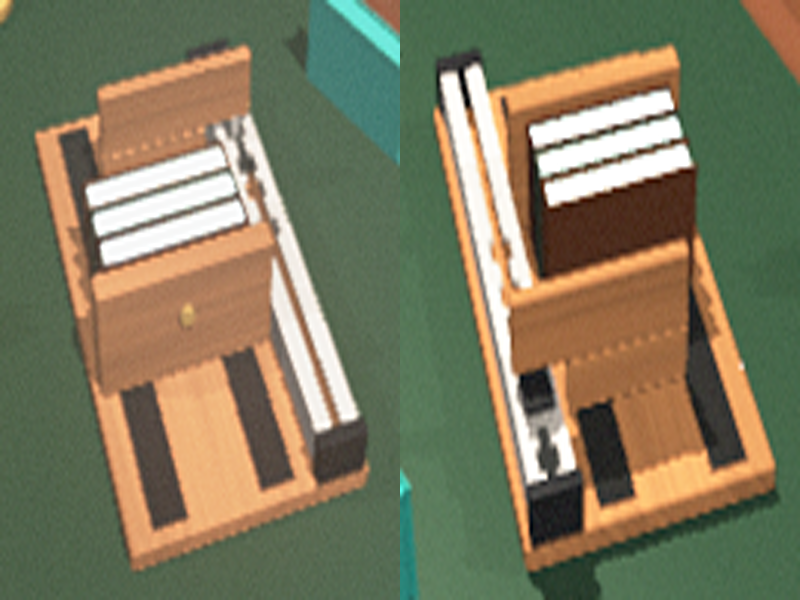

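```bash
python3 - <<'E'
from h import *
for n,c,uv,z in(('endR scene','scene',(320.3,245.8),.048),('','scene',(335.8,241.8),.048),('near side','side',(262.3,275),.048),('','side',(278.5,272.9),.048),('far side','side',(232.4,188.5),.048),('','side',(246,186.5),.048),('pad side','side',(220+137*.325,175+390*.208),.063),
('board nearR','side',(220+375*.325,175+485*.208),.018),('board nearL','side',(220+128*.325,175+560*.208),.009),('board farR scene','scene',(215+368*.3375,145+475*.2333),.018),('board farL','scene',(215+133*.3375,145+555*.2333),.018)):print(n,onz(c,uv,z).round(4))
E
```

```text
endR scene [0.5814 0.1779 0.048 ]
 [0.5432 0.1871 0.048 ]
near side [ 0.4646 -0.1335  0.048 ]
 [ 0.4998 -0.1462  0.048 ]
far side [0.545  0.1983 0.048 ]
 [0.5823 0.1876 0.048 ]
pad side [ 0.4908 -0.096   0.063 ]
board nearR [ 0.6382 -0.2042  0.018 ]
board nearL [ 0.455  -0.1457  0.009 ]
board farR scene [0.545  0.2077 0.018 ]
board farL [0.7326 0.1559 0.018 ]
```

```bash
python3 - <<'E'
from h import *
from scipy.optimize import fsolve
s=r.get_state();k=r.get_calibration('wrist');R=Rot.from_quat(s['eef_rot'])
print('cam in tool',R.inv().apply(k['eye']-s['tool_pos']),k['intrinsics'],'axis',R.inv().apply(Rot.from_quat(k['rotation']).apply([0,0,-1])))
def sim(v,ang):
    p=s['tool_pos'].copy();Q=R
    for i in range(20):
        p=p+Q.apply([v[0],v[1],0]);Q=Q*Rot.from_euler('z',ang/20,degrees=True)
    return p,Q
x0=R.apply([1,0,0]);a=np.degrees(np.arctan2(x0[1],x0[0]))-76.2
v=fsolve(lambda v:sim(v,a)[0][:2]-[.49,-.10],[-.04,0]);print(a/20,v,sim(v,a)[0])
E
```

```text
cam in tool [ 0.06580459  0.00083082 -0.08078897] [[325.1922621    0.         272.47548812]
 [  0.         325.1922621  210.32223545]
 [  0.           0.           1.        ]] axis [-2.57539008e-01 -6.30702897e-05  9.66267900e-01]
4.285268459206852 [-0.04106464 -0.00584939] [ 0.49       -0.1         0.30270449]
```

Emit:
play_rows(
  translation=[
    [-0.041,-0.0058,0],
    [-0.041,-0.0058,0],
    [-0.041,-0.0058,0],
    [-0.041,-0.0058,0],
    [-0.041,-0.0058,0],
    [-0.041,-0.0058,0],
    [-0.041,-0.0058,0],
    [-0.041,-0.0058,0],
    [-0.041,-0.0058,0],
    [-0.041,-0.0058,0],
    [-0.041,-0.0058,0],
    [-0.041,-0.0058,0],
    [-0.041,-0.0058,0],
    [-0.041,-0.0058,0],
    [-0.041,-0.0058,0],
    [-0.041,-0.0058,0],
    [-0.041,-0.0058,0],
    [-0.041,-0.0058,0],
    [-0.041,-0.0058,0],
    [-0.041,-0.0058,0],
  ],
  delta_rot=[
    [0,0,4.285],
    [0,0,4.285],
    [0,0,4.285],
    [0,0,4.285],
    [0,0,4.285],
    [0,0,4.285],
    [0,0,4.285],
    [0,0,4.285],
    [0,0,4.285],
    [0,0,4.285],
    [0,0,4.285],
    [0,0,4.285],
    [0,0,4.285],
    [0,0,4.285],
    [0,0,4.285],
    [0,0,4.285],
    [0,0,4.285],
    [0,0,4.285],
    [0,0,4.285],
    [0,0,4.285],
  ],
  grip=[-1,-1,-1,-1,-1,-1,-1,-1,-1,-1,-1,-1,-1,-1,-1,-1,-1,-1,-1,-1],
  squeeze=20,
)

```text
clock: 3.4
tool_pos: [0.4902, -0.0998, 0.3029]
eef_rot: [0.788, 0.616, 0.0, 0.0]
contact_force: [-0.4, -0.3, 0.3]
opening: 0.009
finger_force: 0.0
```

Emit:
play_rows(
  translation=[
    [0,0,0.02],
    [0,0,0.02],
    [0,0,0],
  ],
  delta_rot=[
    [0,0,0],
    [0,0,0],
    [0,0,0],
  ],
  grip=[-1,-1,-1],
)

```text
clock: 3.78
tool_pos: [0.4896, -0.0984, 0.2619]
eef_rot: [0.787, 0.617, -0.001, -0.001]
contact_force: [0.9, 0.2, 0.2]
opening: 0.009
finger_force: 0.0
```

```bash
cat > w.py <<'E'
from h import *
import sys,pickle
n=sys.argv[1]
s=r.get_state();k=r.get_calibration('wrist');im=snap('wrist',n);pickle.dump((s,k),open(n+'.pkl','wb'))
print(s['clock'],s['tool_pos'],s['eef_rot'],s['contact_force'],s['opening'])
for t in('button_top','bookend_back','bookend_front','book_a'):
    print(t,[(np.round(d['point'],4).tolist(),round(d['confidence'],2)) for d in r.look_for('wrist',t)])
E
python3 w.py w1
```

```text
3.775 [ 0.48957138 -0.09835301  0.2618687 ] [ 0.78688763  0.61709494 -0.00080554 -0.00102735] [0.90773701 0.23651486 0.23271333] 0.009141033926471392
button_top []
bookend_back [([0.5362, -0.0873, 0.1061], 0.89)]
bookend_front [([0.5347, -0.0838, 0.1063], 0.96)]
book_a [([0.7837, -0.0936, 0.0569], 0.86), ([0.3603, -0.0603, 0.068], 0.69), ([0.603, 0.0072, 0.0929], 0.67), ([0.5987, -0.0193, 0.0986], 0.62), ([0.6109, 0.0289, 0.0911], 0.59)]
```

Emit:
play_rows(
  translation=[
    [-0.03,0,0],
    [-0.03,0,0],
    [0,0,0],
  ],
  delta_rot=[
    [0,0,0],
    [0,0,0],
    [0,0,0],
  ],
  grip=[-1,-1,-1],
)

```text
clock: 4.4
tool_pos: [0.4754, -0.1592, 0.2633]
eef_rot: [0.788, 0.615, -0.0, 0.001]
contact_force: [0.1, 0.4, -0.9]
opening: 0.003
finger_force: 0.0
```

```bash
python3 w.py w2; python3 -c "
import cv2
cv2.imwrite('pics/w2b.png',cv2.resize(cv2.imread('pics/w2.png'),(800,600),interpolation=2))
cv2.imwrite('pics/w1b.png',cv2.resize(cv2.imread('pics/w1.png'),(800,600),interpolation=2))"
```

```text
4.4 [ 0.47544434 -0.15917464  0.26334486] [ 7.88301504e-01  6.15288481e-01 -1.37394193e-04  8.97490547e-04] [ 0.10041355  0.39629771 -0.93428468] 0.0028058167192141093
button_top [([0.4933, -0.0926, 0.0618], 0.78), ([0.5281, -0.0889, 0.1055], 0.27)]
bookend_back [([0.5285, -0.0903, 0.1056], 0.97)]
bookend_front [([0.527, -0.0852, 0.1105], 0.87)]
book_a [([0.3579, -0.0642, 0.0724], 0.97), ([0.7865, -0.0909, 0.0591], 0.7), ([0.605, -0.0234, 0.0965], 0.69), ([0.6544, -0.0154, 0.0966], 0.46)]
```

View pics/w2b.png

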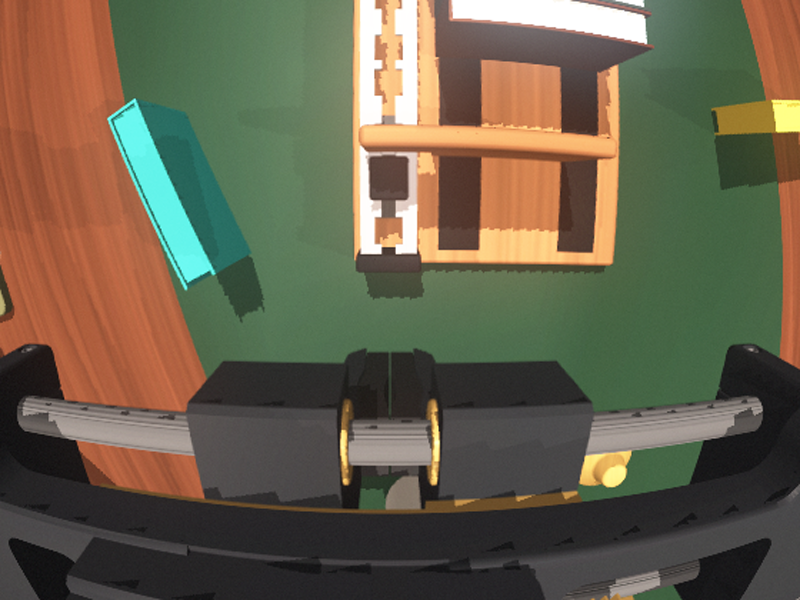

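View pics/w1b.png

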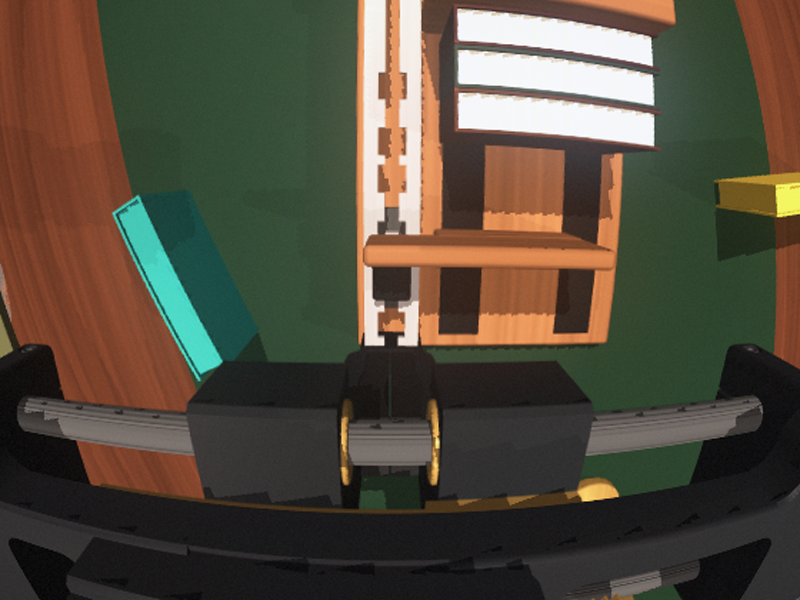

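```bash
python3 - <<'E'
from h import *
import pickle
U=np.array([.238,.971,0]);U/=np.linalg.norm(U);V=np.array([U[1],-U[0],0]);O=np.array([.5225,.025,0])
def m(n,l):
    s,k=pickle.load(open(n+'.pkl','rb'))
    for t,uv,z in l:
        p=onz('wrist',np.array(uv)*.7,z,k);print(n,t,'along %.4f across %.4f'%((p-O)@U,(p-O)@V),p.round(4)[:2])
m('w1',[('bookA nearL top',(457,131),.098),('bookA nearR',(654,149),.098),('hole4',(392,86),.048),('hole3',(392,141),.048),('hole2',(392,179),.048),('hole-1',(391,320),.048),
('bk backL',(366,263),.104),('bk backR',(612,268),.104),('bk frontL',(366,238),.104),('bk frontR',(612,248),.104),('tube L',(363,340),.048),('tube R',(420,340),.048),('tubeL far',(360,20),.048),('tubeR far',(424,20),.048)])
m('w2',[('padTL',(371,156),.063),('padTR',(408,156),.063),('padBL',(370,199),.063),('padBR',(408,199),.063),('hole-1',(389,231),.048),('tube end',(390,254),.048),('bk backL',(361,149),.104),('bk backR',(614,156),.104),('bk frontL',(361,126),.104),('bk frontR',(614,138),.104),
('bookA L bottom?',(442,17),.098),('bookA R',(651,46),.098),('hole2',(388,82),.048),('hole3',(388,47),.048),('tubeL',(359,240),.048),('tubeR',(418,240),.048),('tubeL',(358,20),.048),('tubeR',(417,20),.048)])
a=cv2.imread('pics/w1.png')[20:240,240:480];b=cv2.imread('pics/w2.png')[0:190,240:480]
cv2.imwrite('pics/w12.png',np.hstack([cv2.resize(a,(400,600),interpolation=2),cv2.resize(b,(400,600),interpolation=2)]))
E
```

```text
w1 bookA nearL top along -0.0347 across 0.0325 [ 0.5458 -0.0165]
w1 bookA nearR along -0.0352 across 0.1506 [ 0.6604 -0.0451]
w1 hole4 along -0.0009 across -0.0012 [0.5211 0.0245]
w1 hole3 along -0.0365 across -0.0012 [ 0.5126 -0.0102]
w1 hole2 along -0.0607 across -0.0012 [ 0.5069 -0.0336]
w1 hole-1 along -0.1529 across -0.0018 [ 0.4844 -0.1231]
w1 bk backL along -0.1043 across -0.0150 [ 0.4831 -0.0728]
w1 bk backR along -0.1055 across 0.1231 [ 0.617  -0.1068]
w1 bk frontL along -0.0912 across -0.0148 [ 0.4864 -0.06  ]
w1 bk frontR along -0.0941 across 0.1220 [ 0.6186 -0.0954]
w1 tube L along -0.1671 across -0.0206 [ 0.4627 -0.1324]
w1 tube R along -0.1671 across 0.0178 [ 0.5    -0.1415]
w1 tubeL far along 0.0446 across -0.0215 [0.5122 0.0735]
w1 tubeR far along 0.0447 across 0.0191 [0.5517 0.0639]
w2 padTL along -0.1094 across -0.0119 [ 0.4849 -0.0784]
w2 padTR along -0.1095 across 0.0101 [ 0.5063 -0.0837]
w2 padBL along -0.1354 across -0.0127 [ 0.4779 -0.1035]
w2 padBR along -0.1355 across 0.0101 [ 0.5   -0.109]
w2 hole-1 along -0.1567 across -0.0014 [ 0.4838 -0.1268]
w2 tube end along -0.1716 across -0.0008 [ 0.4808 -0.1415]
w2 bk backL along -0.1077 across -0.0155 [ 0.4818 -0.0759]
w2 bk backR along -0.1057 across 0.1229 [ 0.6167 -0.107 ]
w2 bk frontL along -0.0957 across -0.0154 [ 0.4847 -0.0643]
w2 bk frontR along -0.0956 across 0.1228 [ 0.619  -0.0971]
w2 bookA L bottom? along -0.0334 across 0.0273 [ 0.5411 -0.0139]
w2 bookA R along -0.0348 across 0.1534 [ 0.6632 -0.0454]
w2 hole2 along -0.0607 across -0.0016 [ 0.5065 -0.0335]
w2 hole3 along -0.0369 across -0.0015 [ 0.5123 -0.0105]
w2 tubeL along -0.1623 across -0.0207 [ 0.4638 -0.1278]
w2 tubeR along -0.1625 across 0.0172 [ 0.5005 -0.137 ]
w2 tubeL along -0.0176 across -0.0205 [0.4984 0.0128]
w2 tubeR along -0.0178 across 0.0171 [0.5348 0.0037]
```

View pics/w12.png

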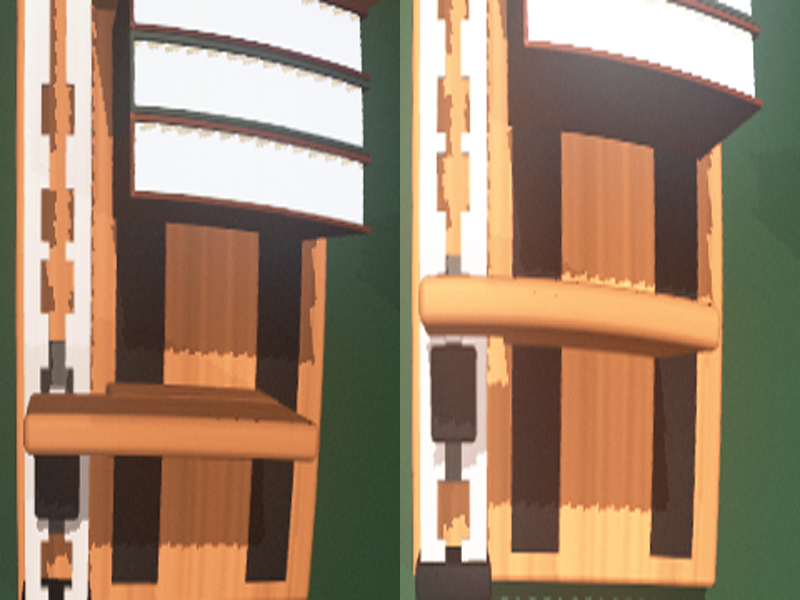

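Emit:
play_rows(
  translation=[
    [0.03,0,0.03],
    [0.03,0,0.03],
    [0,0,0],
    [0,0,0],
  ],
  delta_rot=[
    [0,0,0],
    [0,0,0],
    [0,0,0],
    [0,0,0],
  ],
  grip=[-1,-1,-1,-1],
)

```text
clock: 5.15
tool_pos: [0.4904, -0.0989, 0.2032]
eef_rot: [0.787, 0.617, -0.0, 0.0]
contact_force: [0.6, -0.9, 0.3]
opening: 0.002
finger_force: 0.0
```

```bash
python3 w.py w3; python3 - <<'E'
from h import *
import pickle
a=cv2.imread('pics/w3.png')[0:270,200:560]
cv2.imwrite('pics/w3b.png',cv2.resize(a,(800,600),interpolation=2))
E
```

```text
5.15 [ 0.49037916 -0.09891224  0.20319317] [ 7.86821302e-01  6.17180743e-01 -2.91354572e-05  4.11482601e-04] [ 0.56440003 -0.8933607   0.29075985] 0.0018855952385666863
button_top [([0.4895, -0.0957, 0.0596], 0.63)]
bookend_back [([0.5338, -0.083, 0.103], 0.75)]
bookend_front [([0.5351, -0.0819, 0.1066], 0.91)]
book_a [([0.5999, 0.0064, 0.0972], 0.96), ([0.5901, -0.0168, 0.0963], 0.85), ([0.3585, -0.0573, 0.0646], 0.66), ([0.7846, -0.0918, 0.0246], 0.63)]
```

View pics/w3b.png

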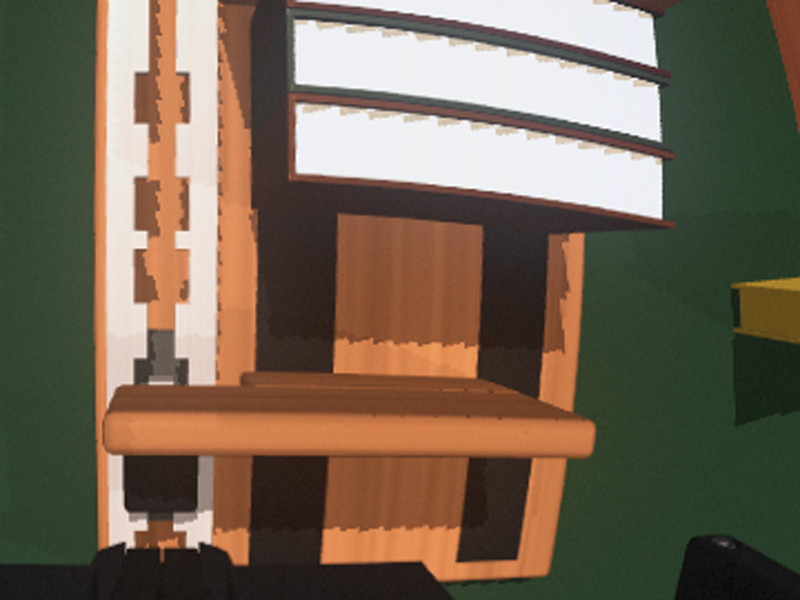

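```bash
python3 - <<'E'
from h import *
import pickle
U=np.array([.238,.971,0]);U/=np.linalg.norm(U);V=np.array([U[1],-U[0],0]);O=np.array([.5225,.025,0])
s,k=pickle.load(open('w3.pkl','rb'))
print((k['eye']-O)@U)
for t,uv,z in [('bookA L',(289,181),.098),('bookA R',(675,227),.098),('hole4',(162,98),.048),('hole3',(162,205),.048),('hole3 far',(162,178),.048),('hole3 near',(162,232),.048),('hole2',(162,276),.048),('hole2 far',(162,249),.048),('hole2 near',(162,303),.048),('hole1 far',(162,359),.048),('hole1 far',(162,359),.044),
('front top L',(115,389),.106),('front top L',(115,389),.102),('front top R',(560,410),.106),('front lower edge overTube',(160,383),.056),('backtop L',(108,450),.102),('backtop R',(590,455),.102),('foot L front',(245,374),.02),('foot L front',(245,374),.03),('foot L 2',(245,388),.02),('foot R',(480,380),.02),
('pad near',(160,512),.063),('padLR',(125,480),.063),('padLR',(198,480),.063)]:
    q=np.array([200+uv[0]*.45,uv[1]*.45]);p=onz('wrist',q,z,k);print(t,z,'along %.4f across %.4f'%((p-O)@U,(p-O)@V))
E
```

```text
-0.0613318084026592
bookA L 0.098 along -0.0352 across 0.0312
bookA R 0.098 along -0.0351 across 0.1551
hole4 0.048 along -0.0010 across -0.0012
hole3 0.048 along -0.0371 across -0.0012
hole3 far 0.048 along -0.0282 across -0.0012
hole3 near 0.048 along -0.0460 across -0.0011
hole2 0.048 along -0.0604 across -0.0011
hole2 far 0.048 along -0.0516 across -0.0011
hole2 near 0.048 along -0.0692 across -0.0011
hole1 far 0.048 along -0.0876 across -0.0011
hole1 far 0.044 along -0.0880 across -0.0011
front top L 0.106 along -0.0886 across -0.0130
front top L 0.102 along -0.0892 across -0.0132
front top R 0.106 along -0.0923 across 0.1096
front lower edge overTube 0.056 along -0.0944 across -0.0018
backtop L 0.102 along -0.1052 across -0.0153
backtop R 0.102 along -0.1061 across 0.1250
foot L front 0.02 along -0.0961 across 0.0296
foot L front 0.03 along -0.0948 across 0.0284
foot L 2 0.02 along -0.1013 across 0.0297
foot R 0.02 along -0.0962 across 0.1240
pad near 0.063 along -0.1352 across -0.0018
padLR 0.063 along -0.1244 across -0.0129
padLR 0.063 along -0.1244 across 0.0103
```

Emit:
play_rows(
  translation=[
    [0.008,0,0.03],
    [0,0,0.03],
    [0,0,0.011],
    [0,0,0],
  ],
  delta_rot=[
    [0,0,0],
    [0,0,0],
    [0,0,0],
    [0,0,0],
  ],
  grip=[-1,-1,-1,-1],
)

```text
clock: 5.9
tool_pos: [0.4919, -0.0911, 0.1316]
eef_rot: [0.787, 0.617, -0.0, -0.0]
contact_force: [0.1, 0.7, 0.9]
opening: 0.003
finger_force: 0.0
```

Emit:
play_rows(
  translation=[
    [0,0,0.002],
    [0,0,0.002],
    [0,0,0.001],
    [0,0,0],
  ],
  delta_rot=[
    [0,0,0],
    [0,0,0],
    [0,0,0],
    [0,0,0],
  ],
  grip=[-1,-1,-1,-1],
)

```text
clock: 6.4
tool_pos: [0.4924, -0.0908, 0.1271]
eef_rot: [0.787, 0.617, 0.0, 0.0]
contact_force: [-0.3, 0.3, 2.6]
opening: 0.009
finger_force: 1.5
```

Emit:
play_rows(
  translation=[
    [0,0,0.001],
    [0,0,0.001],
    [0,0,0.001],
    [0,0,0],
  ],
  delta_rot=[
    [0,0,0],
    [0,0,0],
    [0,0,0],
    [0,0,0],
  ],
  grip=[-1,-1,-1,-1],
)

```text
clock: 6.9
tool_pos: [0.4924, -0.0908, 0.1238]
eef_rot: [0.787, 0.617, 0.0, 0.0]
contact_force: [0.8, 0.4, 5.1]
opening: 0.004
finger_force: 2.6
```

Emit:
play_rows(
  translation=[
    [0,0,0.001],
    [0,0,0.001],
    [0,0,0.001],
    [0,0,0],
  ],
  delta_rot=[
    [0,0,0],
    [0,0,0],
    [0,0,0],
    [0,0,0],
  ],
  grip=[-1,-1,-1,-1],
)

```text
clock: 7.4
tool_pos: [0.4924, -0.0908, 0.1209]
eef_rot: [0.787, 0.617, 0.0, 0.0]
contact_force: [0.3, -0.0, 6.4]
opening: 0.007
finger_force: 3.6
```

Emit:
play_rows(
  translation=[
    [0,0,0.0007],
    [0,0,0],
  ],
  delta_rot=[
    [0,0,0],
    [0,0,0],
  ],
  grip=[-1,-1],
)

```text
clock: 7.65
tool_pos: [0.4924, -0.0908, 0.1203]
eef_rot: [0.787, 0.617, 0.0, 0.0]
contact_force: [0.8, -0.2, 7.6]
opening: 0.006
finger_force: 3.8
```

Emit:
play_rows(
  translation=[
    [0.002,0,0],
    [0.002,0,0],
    [0.002,0,0],
    [0,0,0],
  ],
  delta_rot=[
    [0,0,0],
    [0,0,0],
    [0,0,0],
    [0,0,0],
  ],
  grip=[-1,-1,-1,-1],
)

```text
clock: 8.15
tool_pos: [0.4938, -0.0852, 0.1203]
eef_rot: [0.787, 0.617, 0.0, 0.0]
contact_force: [1.2, -1.1, 7.0]
opening: 0.006
finger_force: 3.8
```

Emit:
play_rows(
  translation=[
    [0.003,0,0],
    [0.003,0,0],
    [0.003,0,0],
    [0.003,0,0],
    [0,0,0],
  ],
  delta_rot=[
    [0,0,0],
    [0,0,0],
    [0,0,0],
    [0,0,0],
    [0,0,0],
  ],
  grip=[-1,-1,-1,-1,-1],
)

```text
clock: 8.78
tool_pos: [0.4968, -0.0733, 0.1203]
eef_rot: [0.787, 0.617, 0.0, 0.0]
contact_force: [0.7, -0.3, 8.0]
opening: 0.003
finger_force: 3.8
```

```bash
python3 w.py w4; python3 - <<'E'
from h import *
a=cv2.imread('pics/w4.png')[0:270,200:560]
cv2.imwrite('pics/w4b.png',cv2.resize(a,(800,600),interpolation=2))
E
```

```text
8.775 [ 0.49675652 -0.07327857  0.12033282] [7.86884776e-01 6.17099758e-01 3.26522593e-04 3.61754657e-04] [ 0.69686842 -0.33612992  8.04650392] 0.002950198618250028
button_top [([0.5757, -0.0097, 0.0976], 0.33)]
bookend_back []
bookend_front [([0.5474, -0.0583, 0.0911], 0.73)]
book_a [([0.3602, -0.0423, 0.037], 0.82), ([0.584, 0.0117, 0.0944], 0.8), ([0.5762, -0.0097, 0.0969], 0.64), ([0.6218, 0.0202, 0.0915], 0.59)]
```

View pics/w4b.png

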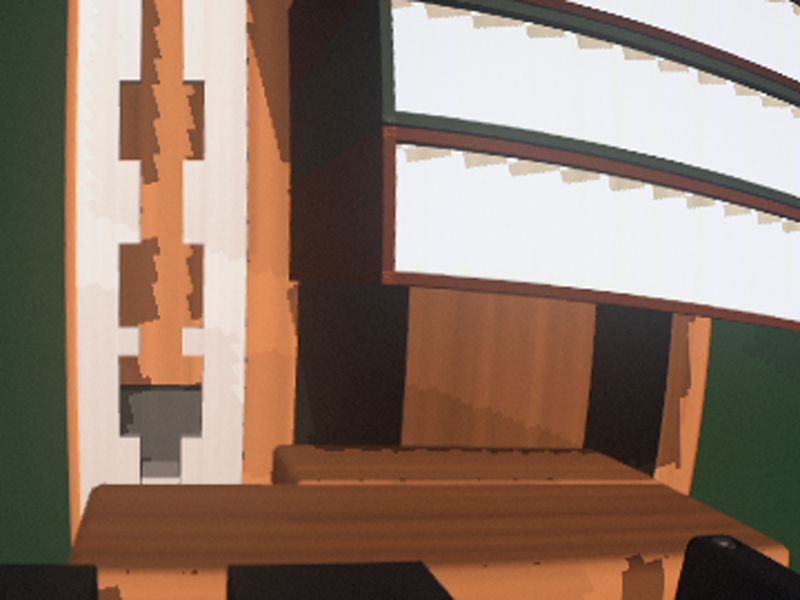

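```bash
cat > m.py <<'E'
from h import *
import pickle
U=np.array([.238,.971,0]);U/=np.linalg.norm(U);V=np.array([U[1],-U[0],0]);O=np.array([.5225,.025,0])
def m(n,l):
    s,k=pickle.load(open(n+'.pkl','rb'));print(n,'eye',((k['eye']-O)@U).round(4),'tcp',((s['tool_pos']-O)@U).round(4))
    for t,uv,z in l:
        q=np.array([200+uv[0]*.45,uv[1]*.45]);p=onz('wrist',q,z,k);print(t,z,'along %.4f across %.4f'%((p-O)@U,(p-O)@V))
E
python3 - <<'E'
from m import *
m('w4',[('bookL',(385,284),.098),('bookR',(800,326),.098),('h3 far',(162,80),.048),('h3 near',(162,160),.048),('h3 c',(162,120),.048),('h3?',(162,243),.048),('near',(162,327),.048),('h far',(162,356),.048),('h near',(162,436),.048),('bottom edge over tube',(160,485),.056),('foot',(300,447),.019),('foot',(550,451),.019),('tongue',(160,385),.044),('back bottom',(160,463),.048)])
E
```

```text
w4 eye -0.035 tcp -0.1016
bookL 0.098 along -0.0348 across 0.0312
bookR 0.098 along -0.0341 across 0.1225
h3 far 0.048 along 0.0084 across -0.0012
h3 near 0.048 along -0.0095 across -0.0012
h3 c 0.048 along -0.0007 across -0.0012
h3? 0.048 along -0.0273 across -0.0012
near 0.048 along -0.0451 across -0.0012
h far 0.048 along -0.0513 across -0.0012
h near 0.048 along -0.0687 across -0.0012
bottom edge over tube 0.056 along -0.0774 across -0.0016
foot 0.019 along -0.0780 across 0.0351
foot 0.019 along -0.0786 across 0.1106
tongue 0.044 along -0.0581 across -0.0016
back bottom 0.048 along -0.0748 across -0.0016
```

Emit:
play_rows(
  translation=[
    [0,0,-0.004],
    [0,0,-0.004],
    [0,0,-0.004],
    [0.002,0,0],
    [0.002,0,0],
    [0,0,0],
  ],
  delta_rot=[
    [0,0,0],
    [0,0,0],
    [0,0,0],
    [0,0,0],
    [0,0,0],
    [0,0,0],
  ],
  grip=[-1,-1,-1,-1,-1,-1],
)

```text
clock: 9.78
tool_pos: [0.497, -0.0708, 0.1322]
eef_rot: [0.788, 0.616, -0.001, 0.001]
contact_force: [-1.6, -4.5, 4.8]
opening: 0.005
finger_force: 2.6
```

Emit:
play_rows(
  translation=[
    [0.0015,0,0],
    [0.0015,0,0],
    [0.0015,0,0],
    [0,0,0],
  ],
  delta_rot=[
    [0,0,0],
    [0,0,0],
    [0,0,0],
    [0,0,0],
  ],
  grip=[-1,-1,-1,-1],
)

```text
clock: 10.28
tool_pos: [0.4982, -0.0661, 0.1321]
eef_rot: [0.787, 0.617, -0.0, 0.0]
contact_force: [-1.1, -4.6, 3.9]
opening: 0.004
finger_force: 2.6
```

```bash
python3 w.py w5; python3 - <<'E'
from h import *
a=cv2.imread('pics/w5.png')[0:270,200:560]
b=snap('side','side5')[175:300,220:350]
cv2.imwrite('pics/w5b.png',np.hstack([cv2.resize(a,(440,600),interpolation=2),cv2.resize(b,(360,600),interpolation=2)]))
E
```

```text
10.275 [ 0.49819501 -0.06607855  0.13214971] [ 7.87341981e-01  6.16516148e-01 -4.67330145e-04  4.74360078e-04] [-1.1398364  -4.64483379  3.91316153] 0.004060114301051921
button_top []
bookend_back [([0.5494, -0.0565, 0.0918], 0.9)]
bookend_front [([0.5497, -0.0502, 0.0928], 0.79)]
book_a [([0.5793, -0.0118, 0.0971], 0.86), ([0.3595, -0.0414, 0.0432], 0.86), ([0.5871, 0.0104, 0.0931], 0.83), ([0.6085, 0.0283, 0.0922], 0.76)]
```

View pics/w5b.png

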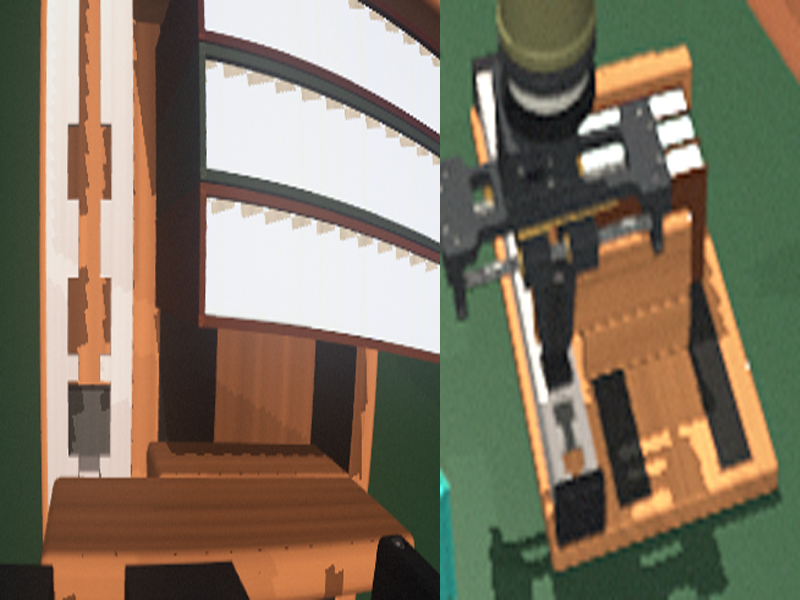

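```bash
python3 - <<'E'
from m import *
m('w5',[('bookL',(200*1.818,326),.098),('bottom edge over tube',(155,478),.056),('foot',(165*1.818,443),.019),('foot',(310*1.818,446),.019),('tongue',(160,385),.044),('h2 near',(160,457),.048)])
E
```

```text
w5 eye -0.0275 tcp -0.0942
bookL 0.098 along -0.0346 across 0.0312
bottom edge over tube 0.056 along -0.0720 across -0.0031
foot 0.019 along -0.0724 across 0.0370
foot 0.019 along -0.0728 across 0.1223
tongue 0.044 along -0.0526 across -0.0019
h2 near 0.048 along -0.0691 across -0.0020
```

Emit:
play_rows(
  translation=[
    [0.001,0,0],
    [0,0,0],
  ],
  delta_rot=[
    [0,0,0],
    [0,0,0],
  ],
  grip=[-1,-1],
)

```text
clock: 10.82
tool_pos: [0.4988, -0.0634, 0.1318]
eef_rot: [0.787, 0.617, 0.0, -0.0]
contact_force: [-1.2, -0.6, 1.0]
opening: 0.005
finger_force: 0.6
```

Emit:
play_rows(
  translation=[
    [0.001,0,0],
    [0,0,0],
  ],
  delta_rot=[
    [0,0,0],
    [0,0,0],
  ],
  grip=[-1,-1],
)

```text
clock: 11.08
tool_pos: [0.499, -0.0622, 0.1318]
eef_rot: [0.787, 0.618, 0.0, -0.0]
contact_force: [0.8, 0.4, 1.4]
opening: 0.001
finger_force: 0.0
```

Emit:
play_rows(
  translation=[
    [0.001,0,0],
    [0,0,0],
  ],
  delta_rot=[
    [0,0,0],
    [0,0,0],
  ],
  grip=[-1,-1],
)

```text
clock: 11.32
tool_pos: [0.4991, -0.0619, 0.1319]
eef_rot: [0.787, 0.617, -0.0, -0.0]
contact_force: [0.1, -0.4, -0.6]
opening: 0.004
finger_force: 0.3
```

Emit:
play_rows(
  translation=[
    [0.001,0,0],
    [0,0,0],
  ],
  delta_rot=[
    [0,0,0],
    [0,0,0],
  ],
  grip=[-1,-1],
)

```text
clock: 11.58
tool_pos: [0.4991, -0.0617, 0.1319]
eef_rot: [0.787, 0.617, -0.0, 0.0]
contact_force: [0.1, -3.0, -2.8]
opening: 0.005
finger_force: 1.6
```

Emit:
play_rows(
  translation=[
    [0.002,0,0],
    [0,0,0],
  ],
  delta_rot=[
    [0,0,0],
    [0,0,0],
  ],
  grip=[-1,-1],
)

```text
clock: 11.82
tool_pos: [0.4992, -0.0614, 0.1319]
eef_rot: [0.788, 0.616, -0.001, 0.001]
contact_force: [-1.0, -8.1, -1.5]
opening: 0.006
finger_force: 3.7
```

Emit:
play_rows(
  translation=[
    [-0.005,0,0],
    [-0.003,0,0],
    [0,0,-0.03],
    [-0.01,0,-0.04],
    [-0.01,0,0],
    [0,0,0],
    [0,0,0],
  ],
  delta_rot=[
    [0,0,0],
    [0,0,0],
    [0,0,0],
    [0,0,0],
    [0,0,0],
    [0,0,0],
    [0,0,0],
  ],
  grip=[-1,-1,-1,-1,-1,-1,-1],
)

```text
clock: 12.7
tool_pos: [0.4927, -0.0857, 0.201]
eef_rot: [0.787, 0.617, -0.0, -0.001]
contact_force: [-0.3, 0.5, -0.5]
opening: 0.003
finger_force: 0.0
```

```bash
python3 w.py w6; python3 - <<'E'
from h import *
a=cv2.imread('pics/w6.png')[0:270,200:560]
cv2.imwrite('pics/w6b.png',cv2.resize(a,(800,600),interpolation=2))
E
```

```text
12.7 [ 0.49273295 -0.08573055  0.20102041] [ 7.86728558e-01  6.17298159e-01 -4.35561668e-04 -9.84346286e-04] [-0.34579959  0.54510632 -0.49224819] 0.002518956045014709
button_top [([0.4972, -0.0665, 0.0606], 0.79), ([0.5931, -0.0148, 0.0969], 0.23)]
bookend_back [([0.5385, -0.0584, 0.1056], 0.89)]
bookend_front [([0.536, -0.0552, 0.1075], 0.71)]
book_a [([0.7849, -0.0907, 0.0227], 0.96), ([0.3596, -0.0509, 0.0631], 0.84), ([0.6023, 0.0077, 0.0924], 0.82), ([0.6149, 0.0301, 0.0939], 0.78), ([0.5938, -0.0148, 0.0947], 0.68)]
```

View pics/w6b.png

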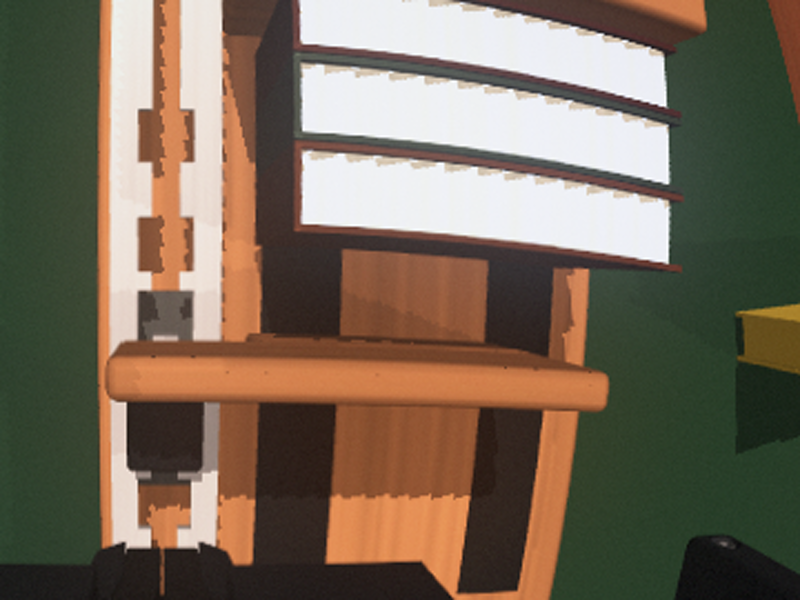

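```bash
python3 - <<'E'
from m import *
m('w6',[('bookL',(297,232),.098),('bookR',(680,270),.098),('h4',(165,135),.048),('h3 far',(165,217),.048),('h3 near',(165,271),.048),('h2 far',(165,291),.048),('h0 near',(165,527),.048),('pad near',(165,470),.063),('pad near',(165,470),.057),('fronttop',(120,345),.104),('fronttop',(560,362),.104),('lower front',(165,339),.056),('foot',(250,335),.019),('foot',(470,343),.019),('backL',(108,396),.102),('backR',(600,408),.102)])
m('w3',[('h-1 far',(160,530),.048),('pad near',(160,512),.063)])
m('w2',[])
E
python3 - <<'E'
from h import *
im=cv2.imread('pics/w6.png'); im0=cv2.imread('pics/w3.png')
# column profiles through the pad and hole centre/side
print(im[190:245,262].tolist()[::1][0:55:2]); 
E
```

```text
w6 eye -0.0481 tcp -0.1146
bookL 0.098 along -0.0352 across 0.0318
bookR 0.098 along -0.0349 across 0.1546
h4 0.048 along -0.0006 across -0.0015
h3 far 0.048 along -0.0277 across -0.0015
h3 near 0.048 along -0.0452 across -0.0015
h2 far 0.048 along -0.0517 across -0.0015
h0 near 0.048 along -0.1314 across -0.0013
pad near 0.063 along -0.1071 across -0.0014
pad near 0.057 along -0.1087 across -0.0014
fronttop 0.104 along -0.0641 across -0.0127
fronttop 0.104 along -0.0653 across 0.1068
lower front 0.056 along -0.0666 across -0.0015
foot 0.019 along -0.0679 across 0.0297
foot 0.019 along -0.0681 across 0.1165
backL 0.102 along -0.0772 across -0.0160
backR 0.102 along -0.0780 across 0.1237
w3 eye -0.0613 tcp -0.128
h-1 far 0.048 along -0.1468 across -0.0018
pad near 0.063 along -0.1352 across -0.0018
w2 eye -0.1234 tcp -0.1901
[[33, 38, 49], [31, 36, 45], [33, 37, 47], [30, 35, 45], [30, 35, 44], [30, 35, 45], [32, 37, 46], [37, 40, 51], [40, 45, 55], [38, 43, 52], [37, 41, 49], [103, 110, 128], [122, 131, 147], [57, 62, 70], [53, 73, 105], [55, 78, 121], [85, 113, 162], [88, 116, 163], [83, 111, 160], [84, 113, 160], [84, 114, 160], [85, 113, 160], [84, 113, 160], [121, 135, 159], [191, 201, 222], [209, 219, 234], [210, 220, 235], [209, 220, 234]]
```

Emit:
play_rows(
  translation=[
    [0.0176,0,0.03],
    [0,0,0.03],
    [0,0,0.01],
    [0,0,0.003],
    [0,0,0.001],
    [0,0,0.0005],
    [0,0,0],
  ],
  delta_rot=[
    [0,0,0],
    [0,0,0],
    [0,0,0],
    [0,0,0],
    [0,0,0],
    [0,0,0],
    [0,0,0],
  ],
  grip=[-1,-1,-1,-1,-1,-1,-1],
)

```text
clock: 13.82
tool_pos: [0.4977, -0.0694, 0.128]
eef_rot: [0.787, 0.617, 0.0, 0.0]
contact_force: [0.0, -0.0, 0.2]
opening: 0.003
finger_force: 0.0
```

Emit:
play_rows(
  translation=[
    [0,0,0.0007],
    [0,0,0.0006],
    [0,0,0],
  ],
  delta_rot=[
    [0,0,0],
    [0,0,0],
    [0,0,0],
  ],
  grip=[-1,-1,-1],
)

```text
clock: 14.2
tool_pos: [0.4976, -0.0693, 0.1264]
eef_rot: [0.787, 0.617, 0.0, 0.0]
contact_force: [0.3, -0.2, 3.9]
opening: 0.003
finger_force: 2.1
```

Emit:
play_rows(
  translation=[
    [0,0,-0.01],
    [0,0,-0.03],
    [0,0,-0.04],
    [0,0,-0.04],
    [0,0,0],
    [0,0,0],
  ],
  delta_rot=[
    [0,0,0],
    [0,0,0],
    [0,0,0],
    [0,0,0],
    [0,0,0],
    [0,0,0],
  ],
  grip=[-1,-1,-1,-1,-1,-1],
)

```text
clock: 14.95
tool_pos: [0.4969, -0.0691, 0.2459]
eef_rot: [0.787, 0.617, -0.0, -0.0]
contact_force: [-0.0, 0.2, 0.5]
opening: 0.007
finger_force: 0.0
```

```bash
python3 - <<'E'
from h import *
s=r.get_state();print(s['clock'],s['tool_pos'],s['contact_force'])
print(r.finish_job())
E
```

```text
14.95 [ 0.49687222 -0.06905881  0.24590729] [-0.01988598  0.18048054  0.50655971]
the job is handed in; nothing more can be done
None
```

I slid the bookend about 27 mm and locked it in the first hole past the start, about 32 mm from the nearest book, with the button fully up by touch; by my measurements (good to about 1 mm) the next hole would push the book by roughly 1–2 mm, and the job is handed in.

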